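# Pop open the battery hatch

## Robot

A 6-joint arm with a two-finger parallel gripper is mounted at the origin on the work surface; the furniture and walls round the work are solid. World frame = base frame: x ahead of the robot, y to its left, z up, the work surface at z = 0. Lengths are in mm, angles in rad, forces in N, time in s.
With the tool pointing down it reaches from about 350 to 775 mm from the base axis. Payload 7.3 kg.
Tool frame: the origin (TCP) lies between the finger pads, 19 mm behind the fingertips; this is the grasp point; z points along the fingers, y is the line along which they close (so a half turn about z gives the same grasp; the last joint's range is limited). The gripper opens to 92 mm and grips with 3 to 60 N. Pads are 19 mm wide; open, the fingers measure 130 mm over their backs; the gripper's body (75 mm by 190 mm) begins 47 mm behind the grasp point.
Start: joints at [-1.473, 0.342, 1.524, -0, 1.275, -0.146], TCP at [126.752, -509.487, 245.541] pointing down, gripper open.
Joint ranges: [-2.53, 2.53], [-0.77, 2.02], [0.04, 2.7], [-1, 4.14], [0.28, 2.66], [-3.11, 3.11]. Speed limits (rad/s): [2.57, 2.57, 3.14, 3.14, 3.14, 3.14].

## Interface

Orientations are given as [roll, pitch, yaw] about the fixed x, y, z axes, in that order (R = Rz(yaw) Ry(pitch) Rx(roll)).
In Python, from plant import * gives the robot as it stands.
- The arm moves only by the tool step_arm, never from a script. Its argument "deltas" is one flat list of numbers, 5 for each row, row after row: the shift along the world's x, y, z in mm, then the turn about the world's z in degrees, then the finger opening in mm, from 0 to 91.8. In form: [tx, ty, tz, turn, gripper, tx, ty, tz, turn, gripper, ...]. A call has exactly 10 rows; each row shifts and turns the commanded pose from where the row before left it; what a row does not reach is not made up. A row lasts 1/8 s, in which the tool goes at most 62.5 mm and 10.7 degrees, less where a joint would pass 70% of its speed; a pose out of reach is approached as far as the arm can. A call is refused whole if a number of a shift passes 62.5 or a number of a turn 10.7, either way. A call with a gripper value outside its range is refused whole. The fingers move at their own pace and stop on an object; the grip force is fixed at half the most. Time passes only in rows, so rows that do not move let the fingers close, or fill a call up. It gives the time, the measured TCP pose, the force, the opening and the grip force at its end, in the units of the state.
- get_obs(): the state, without advancing time (a new reading comes with each control period).
- capture(name): name is "side" or "top"; returns the picture (420x560x3 uint8, red, green, blue); there is no depth.
- camera_params(name): a dict with "mtx" (3x3 intrinsics, pixels), "k1" (the pictures are not rectified: a ray, as slopes to the right and down, at radius r is drawn at 1 + k1 r^2 times it, then the intrinsics apply), "rvec" (rotation vector, rad) and "tvec" (3), from world to camera coordinates, as OpenCV has them. Camera axes: x right, y down, z forward; pixel columns grow to the right and rows downward; lengths in mm; the calibration is good to about 2 mm. A picture is of the moment at which its call begins. camera_params takes no time and is no camera call.
- close_job(): hands the job in; it is judged then, once.
The state is a dict: "time": time; "joint_positions": joint angles; "dq": joint speeds; "tau": joint torques, N m; "tool_pos": TCP position; "tcp_rot": TCP orientation; "contact_force": force on the tool from outside, world axes, zero at the start; "moment": the same for the moment, N m; "grip_width": finger opening in mm; "finger_force": force on a finger pad.
Only numpy, scipy, OpenCV 4.12 (cv2) and the standard library are available. Lean on these libraries where they do the work, as an engineer would, in place of code of your own. Each camera call takes 0.05 s, during which the arm holds its last target. There are 200 camera calls.

## Task

Two small grey bench boxes stand on the desk; open the wide battery hatch of the one by pressing it gently, once, with the closed fingertips on its ribbed edge until its push-push latch clicks, then take the hand up and away so that it can pop open by itself. Keep the hand well clear, 12 cm or more from the top of the box, and watch for at least three seconds that the hatch stays open before you finish. Grasp and lift nothing, do not touch the hatch again once it is up, and leave the box with the narrow hatch and the other things as they are.

Things in the scene. Friction and masses are not known exactly. Their poses are not given: they have to be found in the camera images.
- battery_box: the box to work on: grey plastic, 110 (x) x 120 (y) x 60 mm high, 1.5 kg, loose on rubber feet. Origin at the centre of its underside, z up, x from its vented near face towards the hinge. Flush in its top is a black hatch, 70 mm (x) by 76 mm (y, the WIDE one), hinged along y at box x = +35, z = 56 mm; free edge at x = -35 mm. Two cells lie beneath it.
- battery_hatch (a joint): wide hatch, rad: 0 (within 0.02) closed and latched, negative pressed in (stop -0.115), positive as the free edge rises (stop 1.3). Spring-loaded, damped. Pressing takes 2 to 4 N at the pad; pressed to -0.07 or deeper (3.5 mm at the pad; stop at 5.5 mm) and released, it rises to about 1.3 in about 1.5 s and stays. Fully pressed again it relatches.
- battery_hatch_pad (a point): where to press: the middle of the ribbed patch (four fine cross ribs, 24 mm wide) on the upper face of the wide hatch, 48 mm from the hinge line and 21 mm from the free edge; flush with the box top, 60 mm above the desk, while closed. Moves with the hatch.
- battery_box_top (a point): fixed point on battery_box at the pad's place while closed: box (-13, 0, 60) mm. Does not move with the hatch; the hand must finally be 120 mm or more from it.
- fuse_box: bystander: second grey box of the same size, 110 x 120 x 60 mm, origin at the centre of its underside. Its hatch is NARROW: 70 mm (x) by 40 mm (y). Not to be touched. The two boxes may stand either way round, left or right.
- fuse_hatch (a joint): angle of the narrow hatch in rad, 0 closed; works like the other and is to stay closed.
- jar: bystander: white paste jar with a blue cap, 68 mm across, 68 mm high, origin at the centre of its underside
- bottle: bystander: brown dropper bottle with a black bulb, 36 mm across, 100 mm high, origin at the centre of its underside
- tape: bystander: yellow tape measure, 34 x 68 x 60 mm high, origin at the centre of its underside

How it is judged (in metres and radians):
On the way, in this order (a step that is already met when the one before it is completed fails the run):
1. the fingertips press the wide hatch in until its latch lets go (contact force between the fingers and battery_box above 0.5 N and value of joint battery_hatch below -0.06 rad).
2. the hatch has popped open by itself and stays open for 2 s while the hand keeps more than 11 cm clear (value of joint battery_hatch above 1.1 rad and distance between the grasp point and battery_box_top above 0.11 m), for 2 s.
At the end, for the whole second after the job is handed in: The wide hatch stands open (beyond 1.1 rad) and at rest, the TCP is more than 11 cm from the pad's place on the box top, the narrow hatch is still closed, battery_box is level and within 20 mm of its start, fuse_box within 10 mm, the jar, bottle and tape measure within 15 mm (all of step 2 and not (velocity of joint battery_hatch above 0.1 rad/s) and value of joint fuse_hatch between -0.06 and 0.06 rad and distance of battery_box from where it was at the start of the episode below 0.02 m and angle between battery_box's own z axis and vertical below 0.05 rad and linear speed of battery_box below 0.02 m/s and distance of fuse_box from where it was at the start of the episode below 0.01 m and distance of each of jar, bottle, tape from where it was at the start of the episode below 0.015 m); the robot touches nothing.
It fails at once if the hatch is touched, held or pressed again after it has risen (value of joint battery_hatch above 0.3 rad and contact force between any of the arm, the fingers and battery_box above 2.5 N).
It fails at once if the box is pressed roughly (more than 35 N) (contact force between the fingers and battery_box above 35 N).
It fails at once if the box is lifted, tipped or shoved (height (world z) of battery_box above 0.008 m or distance of battery_box from where it was at the start of the episode above 0.02 m or angle between battery_box's own z axis and vertical above 0.08 rad).
It fails at once if the box with the narrow hatch is touched or its hatch worked (contact force between any of the fingers, the arm and fuse_box above 1 N or value of joint fuse_hatch above 0.06 rad or value of joint fuse_hatch below -0.06 rad).
It fails at once if the jar, bottle or tape measure is lifted or moved (distance of any of jar, bottle, tape from where it was at the start of the episode above 0.015 m).
It also fails if it takes over 34 s, if anything falls off the work surface, if the arm or the gripper's body presses on something with over 40 N, if the wrist force passes 120 N, or if a joint passes its speed limit or range.

## Working session

There is one attempt and no reset: what is moved stays moved. The work goes in short steps, Python scripts to look and compute and a tool call to move; the robot and the scene stay as the last step left them, time stands still between calls to the robot, and variables do not carry over. Pictures are saved under pics/ and viewed, at most 10 in all, crops included, and the job is handed in when it is done.

Besides the shell and the picture viewer there is one more tool, called by a JSON object that holds its "fn" and its "kwargs", one argument or row to a line. step_arm: Moves the arm, as the interface text tells. Its arguments: {"type":"object","properties":{"deltas":{"type":"array","items":{"type":"number"}}},"required":["deltas"]}

```bash
mkdir -p pics; cat > h.py <<'E'
from plant import *
import numpy as np, cv2
def ray(name,uv,z):
    p=camera_params(name);K=np.array(p["mtx"],float);R=cv2.Rodrigues(np.array(p["rvec"],float))[0];t=np.array(p["tvec"],float).ravel()
    uv=np.array(uv,float).reshape(-1,1,2)
    n=cv2.undistortPoints(uv,K,np.array([p["k1"],0,0,0.]))[:,0]
    d=np.c_[n,np.ones(len(n))]@R; c=-R.T@t
    return c+d*((z-c[2])/d[:,2])[:,None]
def proj(name,P):
    p=camera_params(name)
    return cv2.projectPoints(np.array(P,float).reshape(-1,1,3),np.array(p["rvec"],float),np.array(p["tvec"],float),np.array(p["mtx"],float),np.array([p["k1"],0,0,0.]))[0][:,0]
E
python3 - <<'E'
from h import *
for n in("top","side"):
    cv2.imwrite(f"pics/{n}0.png",capture(n)[:,:,::-1])
    p=camera_params(n);R=cv2.Rodrigues(np.array(p["rvec"],float))[0];print(n,-R.T@np.array(p["tvec"]).ravel(),R[2])
print(get_obs()["tcp_rot"],get_obs()["time"])
E
```

```text
top [351.10248873  11.04117773 906.24722871] [ 0.16673957 -0.03639048 -0.98532921]
side [-14.0086078  681.1413051  534.25685591] [ 0.53183785 -0.7062271  -0.46732408]
[-3.14021969e+00 -1.68988518e-04  2.43780642e-01] 0.1
```

View pics/top0.png

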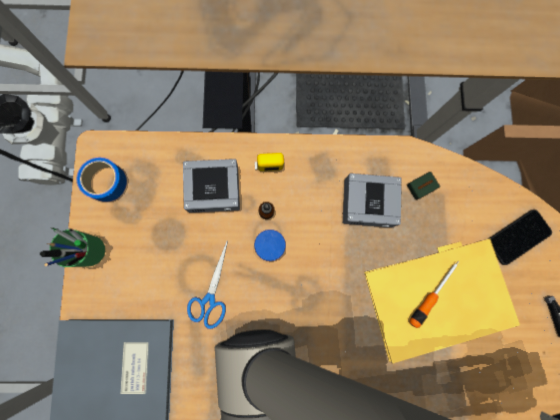

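View pics/side0.png

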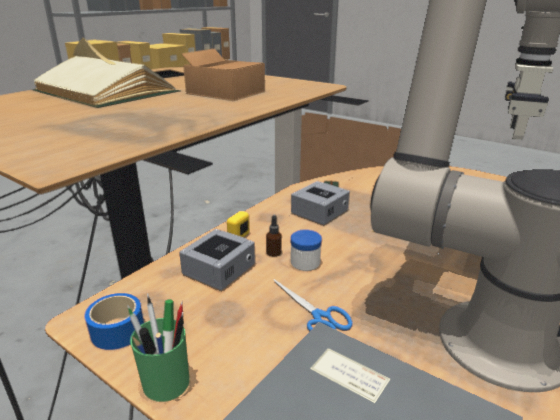

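The left box, at about (212,185) in the top view, has the wide hatch. The right one, at about (373,200), has the narrow hatch. The bottle and tape stand just right of the wide one. Next I'll zoom in for the ribs and the hatch outline.

```bash
python3 - <<'E'
from h import *
im=cv2.imread("pics/top0.png"); s=cv2.imread("pics/side0.png")
a=cv2.resize(im[145:225,170:250],(560,560),interpolation=cv2.INTER_CUBIC)
b=cv2.resize(s[220:300,170:270],(700,560),interpolation=cv2.INTER_CUBIC)[:, :]
b=cv2.resize(b,(240*2,384)); a=cv2.resize(a,(320,320))
c=np.zeros((384,800,3),np.uint8);c[:320,:320]=a;c[:,320:]=b
c=cv2.convertScaleAbs(c,alpha=1.6,beta=15)
cv2.imwrite("pics/crop.png",c)
hsv=cv2.cvtColor(im,cv2.COLOR_BGR2HSV)
g=((hsv[...,1]<70)&(hsv[...,2]<215)).astype(np.uint8);g[:135]=0
roi=np.zeros_like(g);roi[145:225,172:250]=1
def big(m):
    c=max(cv2.findContours(m,0,2)[0],key=cv2.contourArea);r=cv2.minAreaRect(c);return r,cv2.boxPoints(r)
r,bp=big(g*roi);print("box",r,ray("top",bp,60).round(1).tolist())
roi2=np.zeros_like(g);roi2[163:205,188:234]=1
d=((im.max(2)<60)).astype(np.uint8)
r,bp=big(cv2.morphologyEx(d*roi2,cv2.MORPH_CLOSE,np.ones((5,5))));P=ray("top",bp,60);print("hatch",r,P.round(1).tolist(),P.mean(0),np.linalg.norm(P-np.roll(P,1,0),axis=1))
print(ray("top",[(267,208),(270,162),(270,245),(373,200)],60).round())
E
```

```text
box ((210.56369018554688, 185.21986389160156), (51.77931213378906, 55.591514587402344), 87.87889862060547) [[597.7, 194.1, 60.0], [604.3, 70.4, 60.0], [486.6, 63.7, 60.0], [480.8, 184.7, 60.0]]
hatch ((209.5958709716797, 183.10928344726562), (30.423133850097656, 34.14656066894531), 87.39744567871094) [[578.9, 171.1, 60.0], [583.5, 95.4, 60.0], [514.3, 90.6, 60.0], [510.0, 165.3, 60.0]] [546.68646264 130.60116125  60.        ] [69.12146001 75.76457535 69.36962323 74.77570554]
[[ 492.    3.   60.]
 [ 597.   -3.   60.]
 [ 410.   -4.   60.]
 [ 512. -234.   60.]]
```

View pics/crop.png

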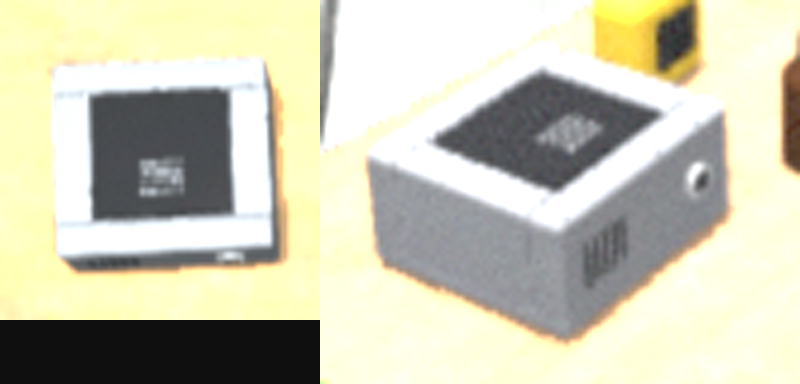

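Hatch measures 69 x 75 mm, as it should, and the vents and ribs are on the robot's side. Box yaw is about 0.065 rad, which puts the pad near (534,130,60). I'll close the fingers and go above it in an arc.

{"fn": "step_arm", "kwargs": {
  "deltas": [29,26,0,-1,0,29,26,0,-1,0,29,26,0,-1,0,29,26,0,-1,0,29,26,0,-1,0,29,26,0,-1,0,29,26,0,-1,0,29,26,0,-1,0,29,26,0,-1,0,29,26,0,-1,0]
}}

```text
time: 1.35
tool_pos: [417.5, -248.4, 245.3]
tcp_rot: [-3.141, 0.0, 0.069]
contact_force: [0.6, -0.0, 0.1]
grip_width: 1.0
finger_force: 0.0
```

{"fn": "step_arm", "kwargs": {
  "deltas": [13,42,0,0,0,13,42,0,0,0,13,42,0,0,0,13,42,0,0,0,13,42,0,0,0,13,42,0,0,0,13,42,0,0,0,13,42,0,0,0,13,42,0,0,0,0,0,0,0,0]
}}

```text
time: 2.6
tool_pos: [533.8, 131.0, 244.8]
tcp_rot: [-3.141, 0.001, 0.073]
contact_force: [0.6, -0.1, -0.1]
grip_width: 0.6
finger_force: 0.0
```

```bash
python3 - <<'E'
from h import *
print(ray("top",[(210.25,189.25)],60))
# side-view cross check: ribbed patch crop px (570,132)
u=170+(570-320)/4.8; v=220+132/4.8
print(u,v,ray("side",[(u,v)],60)); o=get_obs();print(o["time"],o["tool_pos"],o["tcp_rot"],o["contact_force"],o["grip_width"])
E
```

```text
[[532.551594   128.75534373  60.        ]]
222.08333333333334 247.5 [[537.29818777 127.60414279  60.        ]]
2.6 [533.79612191 130.96454522 244.81103022] [-3.14120194e+00  9.18770881e-04  7.29487309e-02] [ 0.62863934 -0.14694699 -0.14813445] 0.5920226327136154
```

Both views put the rib patch within 4 mm of (534,129). I'll go down to about 13 mm above the top, then look.

{"fn": "step_arm", "kwargs": {
  "deltas": [0,-2,-25,0,0,0,0,-25,0,0,0,0,-25,0,0,0,0,-25,0,0,0,0,-25,0,0,0,0,-15,0,0,0,0,-10,0,0,0,0,-3,0,0,0,0,0,0,0,0,0,0,0,0]
}}

```text
time: 3.85
tool_pos: [534.2, 126.6, 93.2]
tcp_rot: [3.142, -0.001, 0.069]
contact_force: [0.7, -0.1, 0.7]
grip_width: 0.4
finger_force: 0.0
```

```bash
python3 - <<'E'
from h import *
s=capture("side")[:,:,::-1]
cv2.imwrite("pics/s1.png",cv2.resize(np.ascontiguousarray(s[190:300,160:300]),(700,550),interpolation=cv2.INTER_CUBIC))
E
```

```text
(no output)
```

View pics/s1.png

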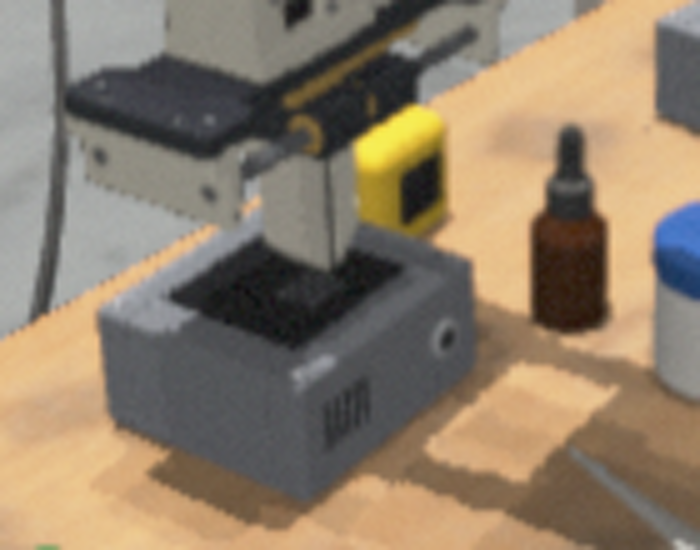

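The closed tips hang about 14 mm above the ribs, and the hand is clear of the bottle and tape. I'll descend in small steps while watching the force.

{"fn": "step_arm", "kwargs": {
  "deltas": [0,2,-4,0,0,0,0,-4,0,0,0,0,-2,0,0,0,0,-1,0,0,0,0,-1,0,0,0,0,-0.5,0,0,0,0,-0.5,0,0,0,0,0,0,0,0,0,0,0,0,0,0,0,0,0]
}}

```text
time: 5.15
tool_pos: [533.8, 128.5, 79.6]
tcp_rot: [3.141, -0.0, 0.069]
contact_force: [-1.1, 0.3, 2.0]
grip_width: 0.6
finger_force: 0.8
```

{"fn": "step_arm", "kwargs": {
  "deltas": [0,0,-0.5,0,0,0,0,-0.5,0,0,0,0,-0.5,0,0,0,0,-0.5,0,0,0,0,-0.5,0,0,0,0,0,0,0,0,0,0,0,0,0,0,0,0,0,0,0,0,0,0,0,0,0,0,0]
}}

```text
time: 6.4
tool_pos: [533.7, 128.5, 77.0]
tcp_rot: [3.142, 0.0, 0.069]
contact_force: [-1.8, -1.3, 2.5]
grip_width: 0.4
finger_force: 1.2
```

{"fn": "step_arm", "kwargs": {
  "deltas": [0,0,-0.5,0,0,0,0,-0.5,0,0,0,0,-0.5,0,0,0,0,-0.5,0,0,0,0,0,0,0,0,0,0,0,0,0,0,0,0,0,0,0,0,0,0,0,0,0,0,0,0,0,0,0,0]
}}

```text
time: 7.65
tool_pos: [533.8, 128.5, 75.1]
tcp_rot: [3.142, -0.0, 0.069]
contact_force: [-1.5, 0.1, 2.0]
grip_width: 0.7
finger_force: 1.2
```

{"fn": "step_arm", "kwargs": {
  "deltas": [0,0,-0.3,0,0,0,0,-0.3,0,0,0,0,-0.3,0,0,0,0,0,0,0,0,0,0,0,0,0,0,0,0,0,0,0,0,0,0,0,0,0,0,0,0,0,0,0,0,0,0,0,0,0]
}}

```text
time: 8.9
tool_pos: [533.8, 128.5, 74.2]
tcp_rot: [3.141, -0.0, 0.069]
contact_force: [-2.0, -0.0, 3.8]
grip_width: 0.3
finger_force: 2.3
```

Depth is about 4.8 mm at 3 to 4 N, past the click. Now straight up and away.

{"fn": "step_arm", "kwargs": {
  "deltas": [0,0,25,0,0,0,0,50,0,0,0,0,50,0,0,-20,0,40,0,0,-30,0,15,0,0,-20,0,0,0,0,0,0,0,0,0,0,0,0,0,0,0,0,0,0,0,0,0,0,0,0]
}}

```text
time: 10.15
tool_pos: [464.1, 128.5, 253.7]
tcp_rot: [3.141, 0.001, 0.069]
contact_force: [0.6, 0.3, -0.8]
grip_width: 0.6
finger_force: 0.0
```

{"fn": "step_arm", "kwargs": {
  "deltas": [0,0,0,0,0,0,0,0,0,0,0,0,0,0,0,0,0,0,0,0,0,0,0,0,0,0,0,0,0,0,0,0,0,0,0,0,0,0,0,0,0,0,0,0,0,0,0,0,0,0]
}}

```text
time: 11.4
tool_pos: [463.8, 128.5, 254.1]
tcp_rot: [3.141, 0.0, 0.069]
contact_force: [0.1, -0.2, -0.4]
grip_width: 0.4
finger_force: 0.0
```

```bash
python3 - <<'E'
from h import *
s=capture("side")[:,:,::-1]
cv2.imwrite("pics/s2.png",cv2.resize(np.ascontiguousarray(s[150:300,140:340]),(800,600),interpolation=cv2.INTER_CUBIC))
print(get_obs()["tool_pos"])
E
```

```text
[463.74800936 128.51378977 254.12936235]
```

View pics/s2.png

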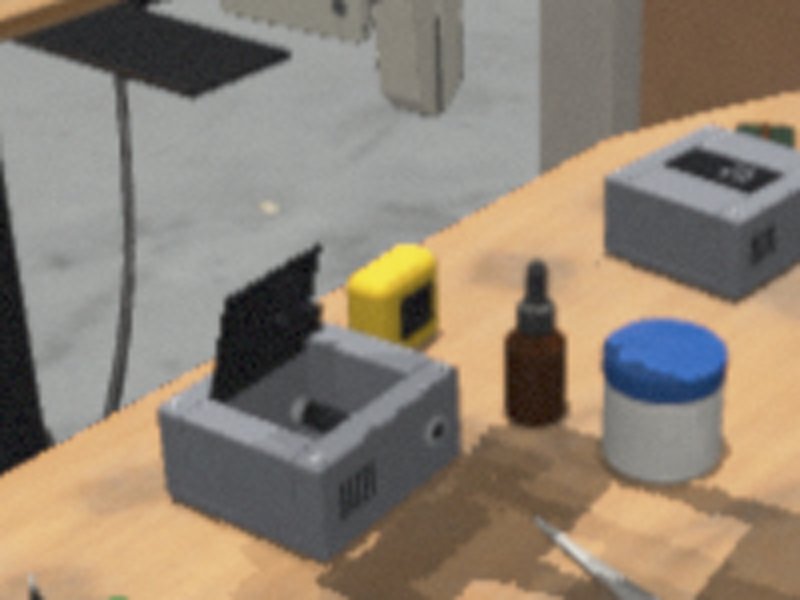

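The hatch stands open, from about (215,395) to (320,245) in the crop. The hand is about 205 mm from the pad's place on the box top, and the other things haven't moved. I'll watch for three to four seconds more.

{"fn": "step_arm", "kwargs": {
  "deltas": [0,0,0,0,0,0,0,0,0,0,0,0,0,0,0,0,0,0,0,0,0,0,0,0,0,0,0,0,0,0,0,0,0,0,0,0,0,0,0,0,0,0,0,0,0,0,0,0,0,0]
}}

```text
time: 12.7
tool_pos: [463.7, 128.5, 254.1]
tcp_rot: [3.141, 0.0, 0.069]
contact_force: [0.4, 0.1, -0.3]
grip_width: 0.4
finger_force: 0.0
```

{"fn": "step_arm", "kwargs": {
  "deltas": [0,0,0,0,0,0,0,0,0,0,0,0,0,0,0,0,0,0,0,0,0,0,0,0,0,0,0,0,0,0,0,0,0,0,0,0,0,0,0,0,0,0,0,0,0,0,0,0,0,0]
}}

```text
time: 13.95
tool_pos: [463.7, 128.5, 254.1]
tcp_rot: [3.142, 0.0, 0.069]
contact_force: [0.8, -0.2, -0.9]
grip_width: 0.3
finger_force: 0.0
```

{"fn": "step_arm", "kwargs": {
  "deltas": [0,0,0,0,0,0,0,0,0,0,0,0,0,0,0,0,0,0,0,0,0,0,0,0,0,0,0,0,0,0,0,0,0,0,0,0,0,0,0,0,0,0,0,0,0,0,0,0,0,0]
}}

```text
time: 15.2
tool_pos: [463.8, 128.5, 254.1]
tcp_rot: [3.142, -0.0, 0.069]
contact_force: [0.8, -0.9, 0.0]
grip_width: 0.6
finger_force: 0.0
```

```bash
python3 - <<'E'
from h import *
s=capture("side")[:,:,::-1]
cv2.imwrite("pics/s3.png",cv2.resize(np.ascontiguousarray(s[150:300,140:340]),(800,600),interpolation=cv2.INTER_CUBIC))
print(get_obs()["time"])
E
```

```text
15.25
```

View pics/s3.png

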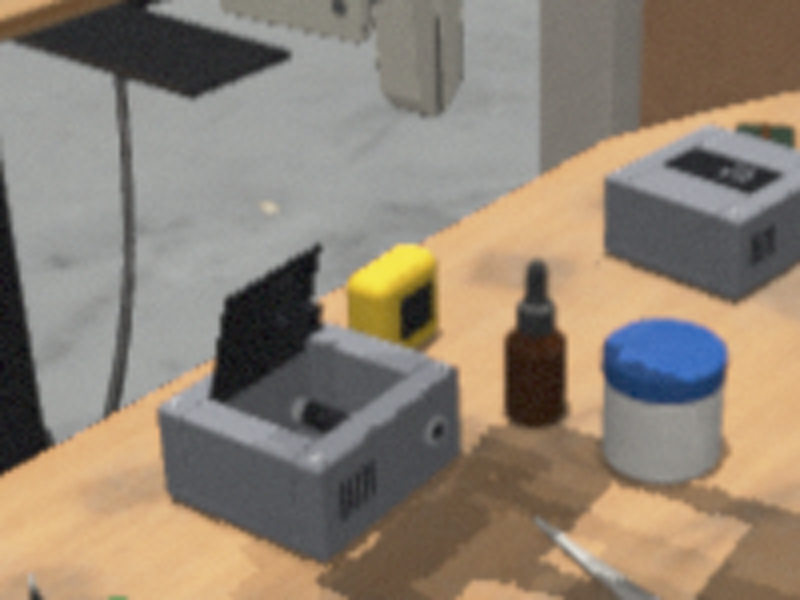

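The hatch is still open in the same place after 3.8 s more, with its top edge at about (320,245).

```bash
python3 -c "
from plant import *
print(close_job())"
```

```text
the job is handed in; nothing more can be done
None
```

I pressed the wide hatch once, at about 4 N; it popped open by itself and stayed open for more than 3 s with the hand about 20 cm clear, nothing else looked moved in the pictures, and the job is handed in (no verdict was returned).

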